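Dial open the bamboo worker's knife chest

ROBOT

A 6-joint arm with a two-finger parallel gripper is mounted at the origin on the work surface. World frame = base frame: x ahead of the robot, y to its left, z up, the work surface at z = 0. Lengths are in m, angles in rad, forces in N, time in s.
With the tool pointing down it reaches from about 0.275 to 0.975 m from the base axis. Payload 8.4 kg.
Tool frame: the origin (TCP) lies at the very end of the fingers, on their centre line; the grasp point (between the pads) lies 19 mm behind it (bot.hold_point_z is the z of the grasp point in the tool frame, in m); z points along the fingers, y is the direction in which the jaws open and shut (so a half turn about z gives the same grasp; the last joint's range is limited). The gripper opens to 92 mm and grips with 3 to 60 N. Pads are 20 mm wide; open, the fingers measure 128 mm over their backs; the gripper's body (75 mm by 189 mm) begins 69 mm behind the grasp point.
Start: joints at [1.127, 0.353, 1.633, -0, 1.155, -0.002], TCP at [0.267, 0.565, 0.215] pointing down, gripper open.
Joint ranges: [-2.63, 2.63], [-0.92, 2.1], [0.06, 2.66], [-1.3, 4.44], [0, 2.69], [-3.02, 3.02]. Speed limits (rad/s): [2.22, 2.22, 2.79, 3.14, 3.14, 3.14].

INTERFACE

Orientations are given as [roll, pitch, yaw] about the fixed x, y, z axes, in that order (R = Rz(yaw) Ry(pitch) Rx(roll)).
In Python, from rig import bot, vision, spot_in, landmark_of gives the robot as it stands. The module is installed in compiled form; this text tells all that it offers.
- The arm moves only by the shell command python3 -m creep 'ROWS' [OPENING]. ROWS is JSON, a list of rows, each a list of 6 numbers: the shift along the tool's x, y, z in cm, then the turn, a rotation vector about the tool's x, y, z in rad. In form: [[x, y, z, rx, ry, rz], ...]. A call has 1 to 20 rows; each row shifts and turns the commanded pose from where the row before left it, along the tool's axes as they then stand; what a row does not reach is not made up. A row lasts 1/8 s, in which the tool goes at most 62.5 mm and 10.7 degrees, less where a joint would pass 70% of its speed; a pose out of reach is approached as far as the arm can. A call with a gripper value outside its range is refused whole. OPENING is the finger opening in cm, from 0 to 9.19, set as the call begins (- or left out, the last holds). The fingers move at their own pace and stop on an object; the grip force is fixed at half the most. Time passes only in rows, so rows that do not move let the fingers close. It gives the time, the measured TCP pose, the force and the opening at its end, in the units of the state.
- bot.observe(): the state, without advancing time (a new reading comes with each control period).
- vision.snapshot(name): name is "side" or "top"; returns the picture (400x640x3 uint8, red, green, blue); there is no depth.
- vision.camera_model(name): a dict with "vfov" (degrees; the focal length in pixels is half the picture's height over the tangent of half this angle, whatever the lens; pixels are square), "cx", "cy" (the principal point, pixels), "k1" (the pictures are not rectified: a ray, as slopes to the right and down, at radius r is drawn at 1 + k1 r^2 times it, then the intrinsics apply), "R" (3x3) and "t" (3): a world point X has camera coordinates R X + t. Camera axes: x right, y down, z forward; pixel columns grow to the right and rows downward; lengths in m; the calibration is good to about 2 mm. A picture is of the moment at which its call begins. camera_model takes no time and is no camera call.
- bot.close_job(): hands the job in, once; it reports no verdict.
Trained networks look in the newest picture that a camera, given by its name, has taken for a name from the list of things; names that differ only in an ending like _2 or _b are one class to them, and where a whole thing is asked for, a point or a joint stands for the part that bears it (a point fixed in the world has none). Each returns a list of dicts, best first, with "conf" (0 to 1); they miss things now and then, are a little off and sometimes report something else, mostly with a low value. They report only what shows in the picture. A call takes as long as a camera call.
- spot_in(label, camera): "at" ([x, y, z] in m, in the coordinates of the camera as it stood for that picture, good to about 4 mm: the middle of the surface that is visible of it).
- landmark_of(label, camera): "at" ([x, y, z] in m, in the coordinates of the camera as it stood for that picture, good to about 4 mm: a listed point, or the origin of a listed thing).
The state is a dict: "clock": time; "qpos": joint angles; "joint_velocities": joint speeds; "joint_torque": joint torques, N m; "tool_pos": TCP position; "tcp_rot": TCP orientation; "contact_force": force on the tool from outside, world axes, zero at the start; "ft_torque": the same for the moment, N m; "finger_gap": opening from 0.0 (shut) to 1.0 (fully open).
Only numpy, scipy, OpenCV 4.12 (cv2) and the standard library are available. Lean on these libraries where they do the work, as an engineer would, in place of code of your own. Each camera call takes 0.05 s, during which the arm holds its last target.

TASK

Open the locked knife chest. Swing its dial round by the crank knob: clockwise, pass the four o'clock mark once and stop on it the second time; then anticlockwise, pass the ten o'clock mark once and stop on it the second time; then clockwise again, slowly, until the bolt springs back and the dial comes up against its stop somewhere between one and five o'clock (feel for it and do not force it). Then slide the lid all the way open by its bar, let go, and leave the things standing around the chest where they are.

Things in the scene. Friction and masses are not known exactly. Their poses are not given: they have to be found in the camera images.
- chest: Fixed brown wooden chest, 220 (x) x 380 (y) x 100 mm high; origin at the centre of its underside, z up. Its front (-x) faces the robot, +y is its left. Left half: a flat deck with the combination dial. Right half: a well with knives under a sliding lid.
- mark_twelve (a point): Top of the twelve o'clock mark, the widest one (22 x 12 mm), 73.5 mm to chest +x of the dial axis. Twelve raised metal marks stand like a clock face, seen from above, on the dark steel disc (156 mm diameter, 6 mm high) around the dial; three o'clock is at chest -y. The marks at three, six and nine are thicker than the others.
- dial: Steel dial, 112 mm diameter, endless, turning about a vertical axis. Origin on the axis, 108 mm to chest +y of the chest's origin, level with the chest's underside; x points to the crank knob. The knob is the pointer: its clock position is the number dialed. It starts between eleven and one o'clock. Each number must be met within 10 degrees; after overshooting one, start the sequence anew.
- lock_axis (a point): Dial axis at the dial's top face, 119 mm above the chest's underside. Turning takes 1 to 5 N at the knob. After both right numbers the last clockwise turn ends at a hard stop, hidden and new each time, 40 to 157 degrees clockwise of twelve; 3 to 10 degrees before it the bolt springs back. Over 25 N at the knob against the stop (36 N inside the lock) is forcing it. Wrong numbers: no stop.
- knob_grip (a point): Point to grip on the crank knob, on its own axis: an upright dark wooden cylinder, 18 mm diameter, 123 to 163 mm above the chest's underside, 42 mm from the dial axis. It spins freely on the dial, so a gripper can hold it and carry it round in a circle without turning. This point is 146 mm above the chest's underside.
- lid (a joint): Lid position in m: 0 shut, 0.12 fully open (slid to chest +x, away from the robot); about 3 N of friction, stays where left. Locked, it has 3 mm of play: a flat steel bolt (14 x 50 x 10 mm) on the deck by the dial's three o'clock reaches between two small steel blocks on the lid. Unlocked, the bolt has sprung 10 mm towards the dial. Pressing the lid against the bolt with over 30 N is forcing it.
- lid_bar (a point): Centre of the lid's dark wooden pull bar, which is 16 mm (chest x) x 80 mm (chest y) x 36 mm high and stands on the lid from 108 to 144 mm above the chest's underside; with the lid shut this point is at (-50, -100, 126) mm in the chest's frame.
- bamboo_cup: Bystander: standing bamboo cup, 64 mm diameter, 85 mm high, to the right of the chest; origin at the centre of its underside.
- whisk: Bystander: bamboo whisk standing on its 26 mm wide handle, 108 mm high, up to 56 mm wide at its top, to the left of the chest; origin at the centre of its underside.
- bamboo_block: Bystander: dark wooden block, 50 x 100 x 30 mm, on the table in front of the chest; origin at the centre of its underside.

How it is judged:
At the end, for the whole second after the job is handed in: The lid is slid open by more than 105 of its 120 mm and at rest (value of joint lid above 0.105 m and velocity of joint lid below 0.01 m/s); the robot touches nothing.
It fails at once if the dial is forced against its stop (more than 36 N inside the lock, about 25 N at the knob) (contact force between dial and chest above 36 N).
It fails at once if the lid is forced against the bolt (more than 30 N) (contact force between lid and chest above 30 N).
It fails at once if the bamboo cup is moved by more than 30 mm or tipped (distance of bamboo_cup from where it was at the start of the episode above 0.03 m or angle between bamboo_cup's own z axis and vertical above 0.5 rad).
It fails at once if the whisk is moved by more than 30 mm or tipped (distance of whisk from where it was at the start of the episode above 0.03 m or angle between whisk's own z axis and vertical above 0.5 rad).
It fails at once if the bamboo block is moved by more than 30 mm or tipped (distance of bamboo_block from where it was at the start of the episode above 0.03 m or angle between bamboo_block's own z axis and vertical above 0.5 rad).
It also fails if it takes over 72 s, if anything falls off the work surface, if the arm or the gripper's body presses on something with over 40 N, if the wrist force passes 120 N, or if a joint passes its speed limit or range.

## Working session

There is one attempt and no reset: what is moved stays moved. The work goes in short steps, Python scripts to look and compute and a shell command to move; the robot and the scene stay as the last step left them, time stands still between calls to the robot, and variables do not carry over. Pictures are saved under pics/ and viewed, and the job is handed in when it is done.

```bash
mkdir -p pics; ls; cat > h.py <<'E'
import numpy as np,cv2
from rig import bot,vision,spot_in,landmark_of
def w(cam,p):
    m=vision.camera_model(cam);R=np.array(m["R"]);t=np.array(m["t"]);return R.T@(np.array(p)-t)
def snap(cam,f):
    im=vision.snapshot(cam);cv2.imwrite(f"pics/{f}.png",im[:,:,::-1]);return im
def lm(l,cam):
    for d in landmark_of(l,cam)[:2]: print(l,cam,round(d["conf"],2),np.round(w(cam,d["at"]),4))
E
python3 - <<'E'
from h import *
print(bot.observe())
for c in("top","side"):
    snap(c,c+"0")
    for l in("chest","mark_twelve","dial","lock_axis","knob_grip","lid_bar","bamboo_cup","whisk","bamboo_block"): lm(l,c)
print(bot.observe()["clock"])
E
```

```text
pics
{'clock': 0.0, 'qpos': array([ 1.12657583e+00,  3.53633648e-01,  1.63410852e+00, -2.45892911e-05,
        1.15519088e+00, -2.39117705e-03]), 'joint_velocities': array([ 0.00124329, -0.00114345, -0.00175265,  0.00059824,  0.00081684,
        0.00106607]), 'joint_torque': array([-8.06308744e-04, -5.93853629e+01, -3.34217727e+01,  6.96293358e-02,
        2.34087853e-02, -1.33555068e-04]), 'tool_pos': array([0.2670425 , 0.564548  , 0.21388371]), 'tcp_rot': array([-3.14025221e+00,  1.92775455e-05,  2.69977329e+00]), 'contact_force': array([0.11664486, 0.70945779, 0.10435014]), 'ft_torque': array([ 0.04989777,  0.00988191, -0.02156471]), 'finger_gap': 0.9985690783258632}
chest top 0.26 [0.5034 0.2485 0.0008]
mark_twelve top 0.71 [0.6064 0.0871 0.109 ]
dial top 0.87 [ 0.5309  0.0706 -0.0014]
lock_axis top 0.67 [0.5279 0.0766 0.117 ]
knob_grip top 0.61 [0.5679 0.0908 0.1467]
lid_bar top 0.88 [ 0.505  -0.1385  0.1209]
bamboo_cup top 0.63 [ 0.5467 -0.3063 -0.0009]
whisk top 0.85 [0.5048 0.2488 0.0006]
bamboo_block top 0.73 [ 0.3812 -0.1743  0.0007]
chest side 0.82 [ 5.415e-01 -2.250e-02 -1.000e-04]
chest side 0.61 [ 0.3758 -0.1742 -0.0038]
mark_twelve side 0.87 [0.5998 0.0871 0.1042]
lock_axis side 0.76 [0.5302 0.0765 0.121 ]
knob_grip side 0.66 [0.5663 0.09   0.1415]
bamboo_cup side 0.66 [ 0.5489 -0.2979 -0.0013]
whisk side 0.61 [ 0.5023  0.2542 -0.0039]
whisk side 0.17 [ 0.5439 -0.0253 -0.0007]
bamboo_block side 0.59 [ 0.3782 -0.1707 -0.005 ]
1.0
```

View pics/top0.png

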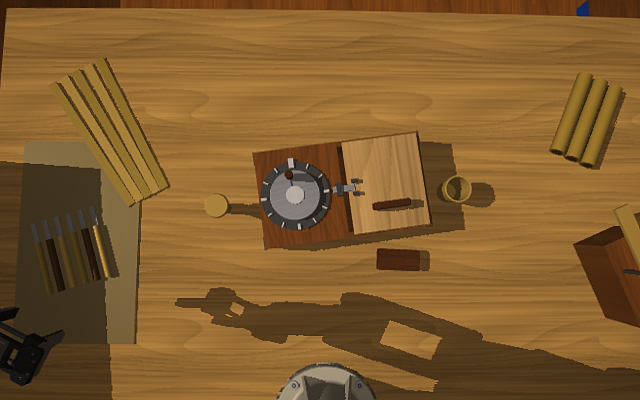

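View pics/side0.png

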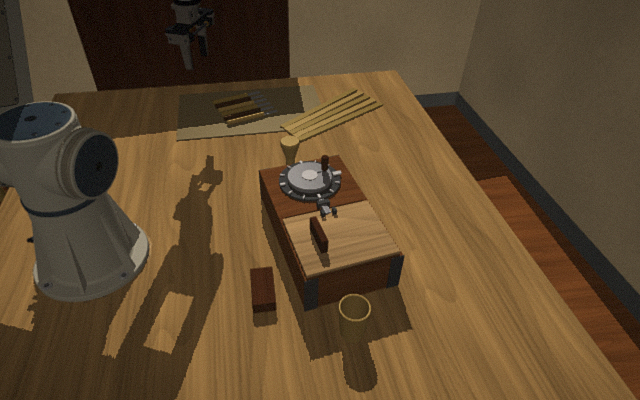

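```bash
cat >> h.py <<'E'
def px(cam,P):
    m=vision.camera_model(cam);P=np.atleast_2d(P)@np.array(m["R"]).T+np.array(m["t"])
    s=P[:,:2]/P[:,2:];f=200/np.tan(np.radians(m["vfov"]/2));s=s*(1+m["k1"]*(s**2).sum(1,keepdims=True))
    return s*f+[m["cx"],m["cy"]]
def ch(pose,P):
    x,y,a=pose;P=np.atleast_2d(np.array(P,float));c,s=np.cos(a),np.sin(a)
    return np.c_[x+c*P[:,0]-s*P[:,1],y+s*P[:,0]+c*P[:,1],P[:,2]]
def overlay(cam,src,pose,out,x0,y0,wd,hh,k):
    im=cv2.imread(f"pics/{src}.png")[y0:y0+hh,x0:x0+wd];im=cv2.resize(im,None,fx=k,fy=k,interpolation=cv2.INTER_CUBIC)
    def pl(P,c,cl=True):
        q=(px(cam,ch(pose,P))-[x0,y0]+.5)*k;cv2.polylines(im,[np.int32(q)],cl,c,1)
    t=np.linspace(0,2*np.pi,60)
    for r,z,c in((.078,.106,(0,255,0)),(.056,.119,(0,255,255))): pl(np.c_[r*np.cos(t),.108+r*np.sin(t),0*t+z],c)
    pl([[-.11,-.19,.1],[.11,-.19,.1],[.11,.19,.1],[-.11,.19,.1]],(255,255,0))
    b=[-.05,-.1];pl([[b[0]+i*.008,b[1]+j*.04,.144] for i,j in((1,1),(1,-1),(-1,-1),(-1,1))],(0,0,255))
    pl([[.0735+i*.011,.108+j*.006,.109] for i,j in((1,1),(1,-1),(-1,-1),(-1,1))],(255,0,255))
    cv2.imwrite(f"pics/{out}.png",im)
E
python3 - <<'E'
from h import *
from scipy.optimize import least_squares
B=[[0,.108,.119],[.0735,.108,.109],[-.05,-.1,.126],[0,.108,.119],[.0735,.108,.109],[0,0,0]]
M=[[.5279,.0766],[.6064,.0871],[.505,-.1385],[.5302,.0765],[.5998,.0871],[.5415,-.0225]]
r=least_squares(lambda p:(ch(p,B)[:,:2]-M).ravel(),[.54,-.02,.13]);print(r.x,r.fun.reshape(-1,2).round(4),vision.camera_model("top"))
overlay("top","top0",r.x,"ov_top",240,120,200,140,4)
overlay("side","side0",r.x,"ov_side",240,140,180,180,3)
E
```

```text
[ 0.54257502 -0.0291871   0.12353952] [[ 0.0014  0.0014]
 [-0.0042 -0.0001]
 [ 0.0003  0.0039]
 [-0.0009  0.0015]
 [ 0.0024 -0.0001]
 [ 0.0011 -0.0067]] {'vfov': 53.879463080471055, 'cx': 320.60199423683946, 'cy': 197.88282105362393, 'k1': -0.022226855388054204, 'R': array([[ 0.00802572, -0.99980392,  0.01810258],
       [-0.99678171, -0.00944281, -0.07960568],
       [ 0.07976101, -0.01740543, -0.99666205]]), 't': array([0.01108275, 0.52946344, 0.94970261])}
```

View pics/ov_top.png

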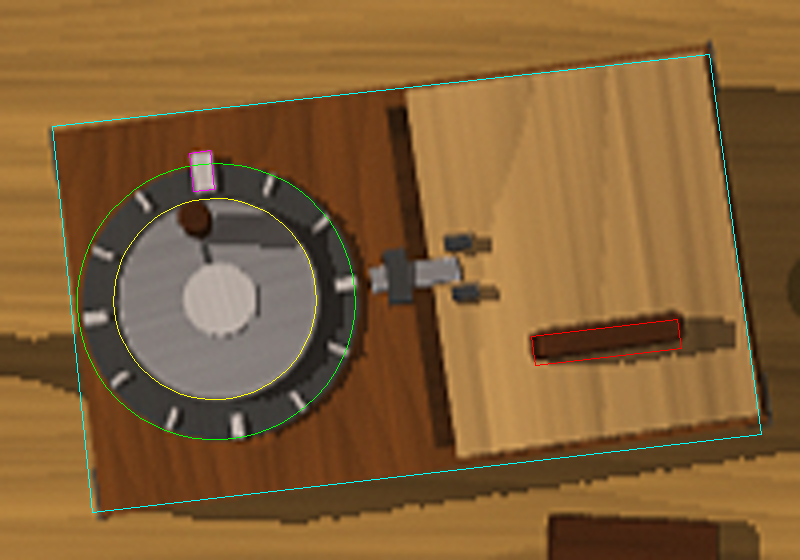

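View pics/ov_side.png

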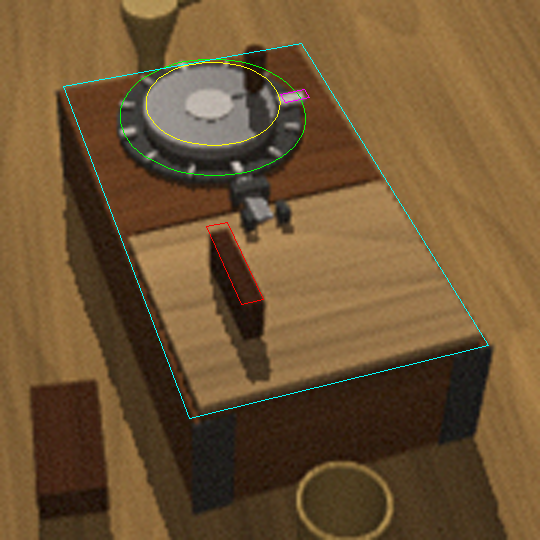

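```bash
python3 - <<'E'
from h import *
p=[.5440,-.031,.134]
overlay("top","top0",p,"ov_top2",240,120,200,140,4)
overlay("side","side0",p,"ov_side2",240,140,180,180,3)
E
```

```text
(no output)
```

View pics/ov_top2.png

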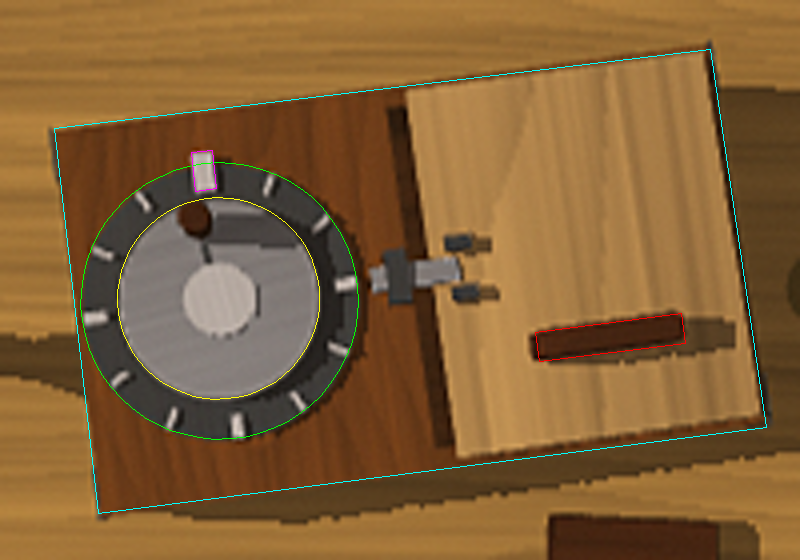

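View pics/ov_side2.png

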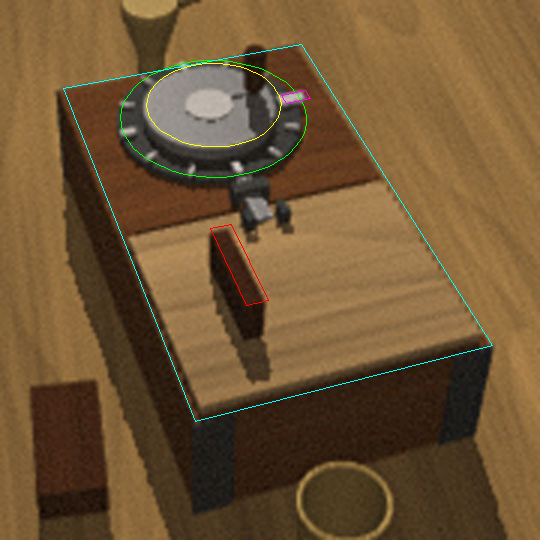

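```bash
python3 -m creep '[[0,0,0,0,0,-0.147],[0,0,0,0,0,-0.147],[0,0,0,0,0,-0.147],[-1,-1.6,0,0,0,0],[-2,-3.2,0,0,0,0],[-2.4,-3.8,0,0,0,0],[-2.4,-3.8,0,0,0,0],[-2.4,-3.8,0,0,0,0],[-2.4,-3.8,0,0,0,0],[-2.4,-3.8,0,0,0,0],[-2.4,-3.8,0,0,0,0],[-2.4,-3.8,0,0,0,0],[-2.4,-3.8,0,0,0,0],[-2.4,-3.8,0,0,0,0],[-2.4,-3.8,0,0,0,0],[-2,-3.1,0,0,0,0],[-1,-1.5,0,0,0,0],[0,0,0,0,0,0],[0,0,0,0,0,0]]' 7
```

```text
clock: 3.38
tool_pos: [0.5661, 0.0914, 0.2145]
tcp_rot: [3.141, -0.001, 3.14]
contact_force: [0.5, -0.3, 0.4]
finger_gap: 0.761
```

```bash
python3 -m creep '[[0,0,1.5,0,0,0],[0,0,2,0,0,0],[0,0,2,0,0,0],[0,0,1.5,0,0,0],[0,0,1,0,0,0],[0,0,0.6,0,0,0],[0,0,0,0,0,0],[0,0,0,0,0,0]]' && python3 - <<'E'
from h import *
print(snap("side","side1").shape);lm("knob_grip","side");snap("top","top1")
cv2.imwrite("pics/side1z.png",cv2.resize(cv2.imread("pics/side1.png")[100:280,220:420],None,fx=4,fy=4)[:600,:800])
E
```

```text
clock: 4.38
tool_pos: [0.5673, 0.0908, 0.1291]
tcp_rot: [3.141, 0.001, 3.141]
contact_force: [0.0, 0.1, -0.4]
finger_gap: 0.761
(400, 640, 3)
knob_grip side 0.2 [ 0.375  -0.1713 -0.0065]
```

View pics/side1z.png

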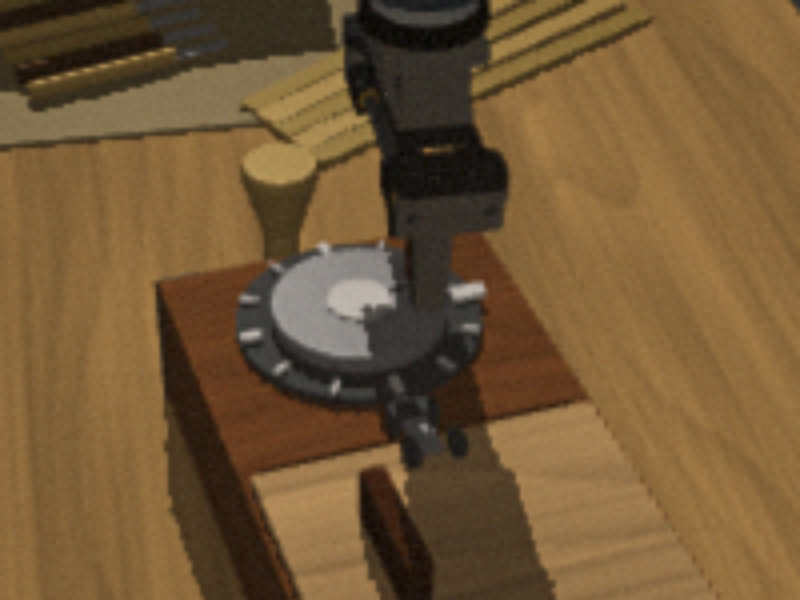

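The side view shows the finger in front of the knob at about (420,270) in the zoom, clear of the dial and the marks. Next I close on the knob.

```bash
python3 -m creep '[[0,0,0,0,0,0],[0,0,0,0,0,0],[0,0,0,0,0,0],[0,0,0,0,0,0],[0,0,0,0,0,0],[0,0,0,0,0,0],[0,0,0,0,0,0]]' 0
```

```text
clock: 5.4
tool_pos: [0.5668, 0.0906, 0.1285]
tcp_rot: [-3.141, -0.0, 3.141]
contact_force: [-0.9, -1.2, 0.7]
finger_gap: 0.188
```

```bash
python3 -m creep '[[-0.19,-0.71,0,0,0,0],[-0.06,-0.73,0,0,0,0],[0.06,-0.73,0,0,0,0],[0.19,-0.71,0,0,0,0],[0.31,-0.66,0,0,0,0],[0.42,-0.60,0,0,0,0],[0.52,-0.52,0,0,0,0],[0,0,0,0,0,0]]'; cat >> h.py <<'E'
C=np.array([.5288,.0766]);A=.132
def st():
    o=bot.observe();d=o["tool_pos"][:2]-C;az=np.degrees(np.arctan2(d[1],d[0]))
    print("t",round(o["clock"],2),"r",round(np.hypot(*d),4),"az",round(az,1),"theta",round(np.degrees(A)-az,1),"F",o["contact_force"].round(1),"T",o["ft_torque"].round(2),o["tool_pos"].round(4),o["finger_gap"])
E
python3 -c "from h import *;st()"
```

```text
clock: 6.4
tool_pos: [0.5534, 0.0435, 0.1285]
tcp_rot: [-3.141, -0.001, 3.141]
contact_force: [-2.9, 1.2, 1.5]
finger_gap: 0.19
t 6.4 r 0.0413 az -53.4 theta 60.9 F [-2.9  1.2  1.5] T [ 0.21  0.53 -0.01] [0.5534 0.0435 0.1285] 0.18953936547449643
```

```bash
python3 -m creep '[[0.60,-0.42,0,0,0,0],[0.66,-0.31,0,0,0,0],[0.71,-0.19,0,0,0,0],[0.73,-0.06,0,0,0,0],[0.73,0.06,0,0,0,0],[0.71,0.19,0,0,0,0],[0.66,0.31,0,0,0,0],[0.60,0.42,0,0,0,0],[0.52,0.52,0,0,0,0],[0,0,0,0,0,0]]';python3 -c "
from h import *
st();snap('top','top2');snap('side','side2')
import cv2
cv2.imwrite('pics/t2z.png',cv2.resize(cv2.imread('pics/top2.png')[120:260,240:440],None,fx=4,fy=4))
cv2.imwrite('pics/s2z.png',cv2.resize(cv2.imread('pics/side2.png')[120:260,220:420],None,fx=4,fy=4))
"
```

```text
clock: 7.65
tool_pos: [0.4944, 0.0501, 0.1286]
tcp_rot: [3.141, -0.001, 3.141]
contact_force: [0.2, 2.8, -1.8]
finger_gap: 0.19
t 7.65 r 0.0434 az -142.4 theta 149.9 F [ 0.2  2.8 -1.8] T [ 0.58 -0.07  0.03] [0.4944 0.0501 0.1286] 0.19040078663793059
```

View pics/s2z.png

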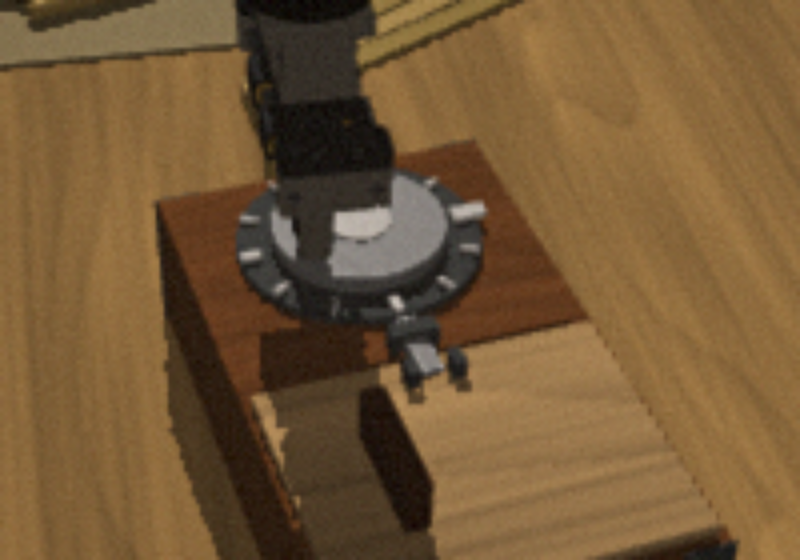

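View pics/t2z.png

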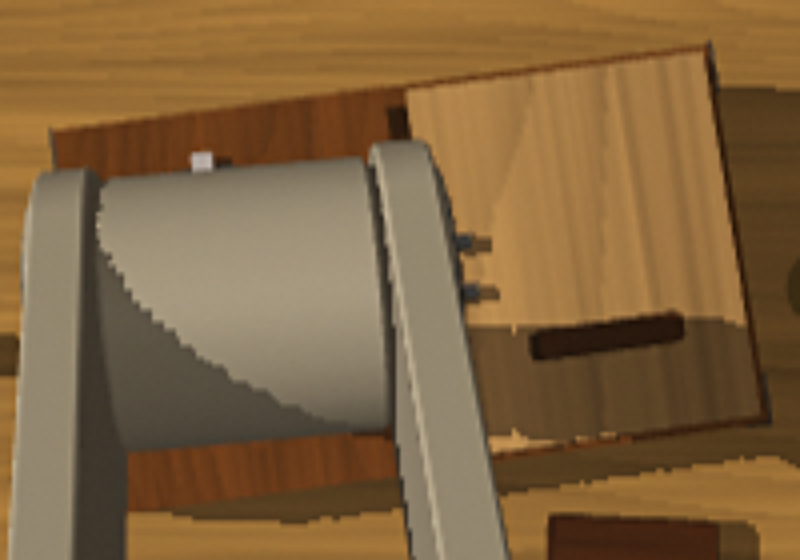

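```bash
python3 -m creep '[[0.42,0.60,0,0,0,0],[0.31,0.66,0,0,0,0],[0.19,0.71,0,0,0,0],[0.06,0.73,0,0,0,0],[-0.06,0.73,0,0,0,0],[-0.19,0.71,0,0,0,0],[-0.31,0.66,0,0,0,0],[-0.42,0.60,0,0,0,0],[-0.52,0.52,0,0,0,0],[0,0,0,0,0,0]]';python3 -c "
from h import *
st()";python3 -m creep '[[-0.60,0.42,0,0,0,0],[-0.66,0.31,0,0,0,0],[-0.71,0.19,0,0,0,0],[-0.73,0.06,0,0,0,0],[-0.73,-0.06,0,0,0,0],[-0.71,-0.19,0,0,0,0],[-0.66,-0.31,0,0,0,0],[-0.60,-0.42,0,0,0,0],[-0.52,-0.52,0,0,0,0],[-0.42,-0.60,0,0,0,0],[-0.31,-0.66,0,0,0,0],[0,0,0,0,0,0]]';python3 -c "
from h import *
st()"
```

```text
clock: 9.0
tool_pos: [0.5012, 0.1094, 0.1286]
tcp_rot: [3.141, 0.001, 3.141]
contact_force: [1.6, -0.1, -3.0]
finger_gap: 0.188
t 9.0 r 0.0429 az 130.0 theta -122.5 F [ 1.6 -0.1 -3. ] T [ 0.02 -0.4   0.01] [0.5012 0.1094 0.1286] 0.18802266432788467
clock: 10.5
tool_pos: [0.5671, 0.0901, 0.1285]
tcp_rot: [-3.141, -0.0, 3.14]
contact_force: [-3.7, -2.6, 2.2]
finger_gap: 0.19
t 10.5 r 0.0406 az 19.5 theta -11.9 F [-3.7 -2.6  2.2] T [-0.55  0.75 -0.03] [0.5671 0.0901 0.1285] 0.18959443255036212
```

```bash
python3 -m creep '[[-0.19,-0.71,0,0,0,0],[-0.06,-0.73,0,0,0,0],[0.06,-0.73,0,0,0,0],[0.19,-0.71,0,0,0,0],[0.31,-0.66,0,0,0,0],[0.42,-0.60,0,0,0,0],[0.52,-0.52,0,0,0,0],[0.60,-0.42,0,0,0,0],[0.66,-0.31,0,0,0,0],[0.71,-0.19,0,0,0,0],[0.73,-0.06,0,0,0,0],[0.73,0.06,0,0,0,0],[0.35,0.09,0,0,0,0],[0.18,0.05,0,0,0,0],[0,0,0,0,0,0],[0,0,0,0,0,0]]';python3 -c "
from h import *
st()
snap('side','side3')
cv2.imwrite('pics/s3z.png',cv2.resize(cv2.imread('pics/side3.png')[120:260,220:420],None,fx=4,fy=4))"
```

```text
clock: 12.5
tool_pos: [0.5148, 0.0363, 0.1286]
tcp_rot: [-3.142, -0.0, 3.141]
contact_force: [2.1, -2.5, -4.0]
finger_gap: 0.188
t 12.5 r 0.0427 az -109.2 theta 116.8 F [ 2.1 -2.5 -4. ] T [-0.45 -0.27 -0.01] [0.5148 0.0363 0.1286] 0.18846802072848806
```

View pics/s3z.png

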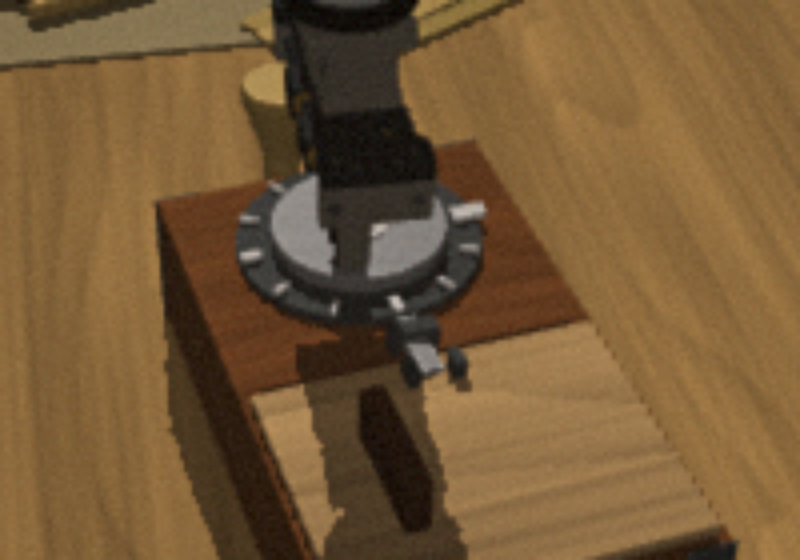

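```bash
python3 -c "
import numpy as np
from scipy.optimize import least_squares as L
P=np.array([(.5668,.0906),(.5534,.0435),(.4944,.0501),(.5012,.1094),(.5671,.0901),(.5148,.0363)])
r=L(lambda c:np.hypot(*(P-c[:2]).T)-.042,[.5288,.0766]);c=r.x;print(c,r.fun);d=P-c;print(7.56-np.degrees(np.arctan2(d[:,1],d[:,0])))"
```

```text
[0.52727463 0.0764057 ] [-3.18246481e-06  1.57074374e-05  1.03816731e-04  5.36626301e-05
  1.14054665e-04  9.94588322e-07]
[ -12.1941676    59.11230377  148.8938264  -120.75850334  -11.41598209
  114.8379901 ]
```

```bash
sed -i 's/C=np.array.*;A=/C=np.array([.5273,.0764]);A=/' h.py; python3 -m creep '[[0.18,0.06,0,0,0,0],[0.18,0.07,0,0,0,0],[0,0,0,0,0,0],[0,0,0,0,0,0]]';python3 -c "
from h import *
st()"
```

```text
clock: 13.05
tool_pos: [0.5109, 0.0377, 0.1286]
tcp_rot: [3.142, -0.0, 3.141]
contact_force: [1.2, -3.0, -3.3]
finger_gap: 0.189
t 13.05 r 0.042 az -112.9 theta 120.5 F [ 1.2 -3.  -3.3] T [-0.53 -0.33 -0.02] [0.5109 0.0377 0.1286] 0.1892955896899069
```

```bash
python3 -m creep '[[-0.20,-0.08,0,0,0,0],[-0.71,-0.19,0,0,0,0],[-0.73,-0.06,0,0,0,0],[-0.73,0.06,0,0,0,0],[-0.71,0.19,0,0,0,0],[-0.66,0.31,0,0,0,0],[-0.60,0.42,0,0,0,0],[-0.52,0.52,0,0,0,0],[-0.42,0.60,0,0,0,0],[-0.31,0.66,0,0,0,0],[-0.19,0.71,0,0,0,0],[-0.06,0.73,0,0,0,0],[0.06,0.73,0,0,0,0],[0.19,0.71,0,0,0,0],[0.31,0.66,0,0,0,0],[0.42,0.60,0,0,0,0],[0.52,0.52,0,0,0,0],[0.60,0.42,0,0,0,0],[0.66,0.31,0,0,0,0],[0,0,0,0,0,0]]';python3 -c "
from h import *
st()"
```

```text
clock: 15.55
tool_pos: [0.5418, 0.1159, 0.1285]
tcp_rot: [-3.141, -0.0, 3.141]
contact_force: [-4.4, -2.9, 1.4]
finger_gap: 0.193
t 15.55 r 0.0421 az 69.9 theta -62.3 F [-4.4 -2.9  1.4] T [-0.51  0.7   0.02] [0.5418 0.1159 0.1285] 0.1931893375932069
```

```bash
python3 -m creep '[[0.71,0.19,0,0,0,0],[0.73,0.06,0,0,0,0],[0.73,-0.06,0,0,0,0],[0.71,-0.19,0,0,0,0],[0.66,-0.31,0,0,0,0],[0.60,-0.42,0,0,0,0],[0.52,-0.52,0,0,0,0],[0.42,-0.60,0,0,0,0],[0.31,-0.66,0,0,0,0],[0.19,-0.71,0,0,0,0],[0.06,-0.73,0,0,0,0],[-0.06,-0.73,0,0,0,0],[-0.19,-0.71,0,0,0,0],[-0.31,-0.66,0,0,0,0],[-0.42,-0.60,0,0,0,0],[-0.52,-0.52,0,0,0,0],[-0.60,-0.42,0,0,0,0],[-0.66,-0.31,0,0,0,0],[-0.71,-0.19,0,0,0,0],[0,0,0,0,0,0]]';python3 -c "
from h import *
st()"
```

```text
clock: 18.05
tool_pos: [0.521, 0.0348, 0.1286]
tcp_rot: [-3.141, 0.001, 3.141]
contact_force: [-0.4, 2.7, -1.7]
finger_gap: 0.189
t 18.05 r 0.0421 az -98.6 theta 106.2 F [-0.4  2.7 -1.7] T [0.6  0.13 0.01] [0.521  0.0348 0.1286] 0.18881931452463455
```

```bash
python3 -m creep '[[-0.73,-0.06,0,0,0,0],[-0.73,0.06,0,0,0,0],[-0.71,0.19,0,0,0,0],[-0.66,0.31,0,0,0,0],[-0.60,0.42,0,0,0,0],[-0.52,0.52,0,0,0,0],[-0.42,0.60,0,0,0,0],[-0.31,0.66,0,0,0,0],[-0.19,0.71,0,0,0,0],[-0.06,0.73,0,0,0,0],[0.06,0.73,0,0,0,0],[0.19,0.71,0,0,0,0],[0.31,0.66,0,0,0,0],[0.42,0.60,0,0,0,0],[0.52,0.52,0,0,0,0],[0.30,0.21,0,0,0,0],[0.18,0.13,0,0,0,0],[0,0,0,0,0,0]]';python3 -c "
from h import *
st()"
```

```text
clock: 20.3
tool_pos: [0.5496, 0.112, 0.1286]
tcp_rot: [-3.142, -0.0, 3.141]
contact_force: [-0.2, -2.1, -2.5]
finger_gap: 0.194
t 20.3 r 0.042 az 57.9 theta -50.3 F [-0.2 -2.1 -2.5] T [-0.39 -0.07 -0.01] [0.5496 0.112  0.1286] 0.19418616847015707
```

```bash
python3 -m creep '[[0.31,0.18,0,0,0,0],[0.32,0.14,0,0,0,0],[0,0,0,0,0,0],[0,0,0,0,0,0]]';python3 -c "
from h import *
st()
snap('side','side4')
cv2.imwrite('pics/s4z.png',cv2.resize(cv2.imread('pics/side4.png')[120:260,220:420],None,fx=4,fy=4))"
```

```text
clock: 20.8
tool_pos: [0.5431, 0.1154, 0.1286]
tcp_rot: [3.141, -0.001, 3.141]
contact_force: [-0.1, -1.4, -1.0]
finger_gap: 0.188
t 20.8 r 0.042 az 68.0 theta -60.4 F [-0.1 -1.4 -1. ] T [-0.21  0.1  -0.05] [0.5431 0.1154 0.1286] 0.18779334251285984
```

View pics/s4z.png

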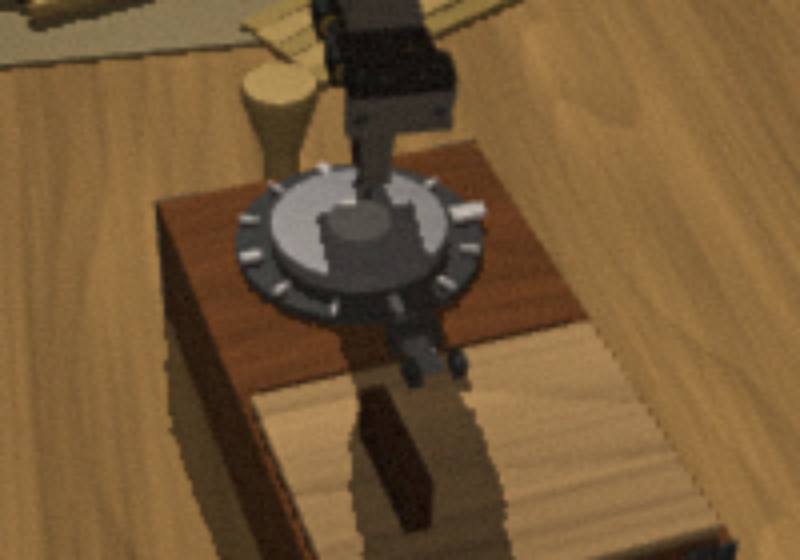

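```bash
python3 -m creep '[[-0.53,-0.26,0,0,0,0],[-0.60,-0.42,0,0,0,0],[-0.52,-0.52,0,0,0,0],[-0.42,-0.60,0,0,0,0],[-0.31,-0.66,0,0,0,0],[-0.19,-0.71,0,0,0,0],[-0.06,-0.73,0,0,0,0],[0.06,-0.73,0,0,0,0],[0.19,-0.71,0,0,0,0],[0,0,0,0,0,0]]';cat >> h.py <<'E'
def bolt(n):
    st();o=bot.observe();az=np.radians(A*0)+np.arctan2(*(o["tool_pos"][:2]-C)[::-1]);F=o["contact_force"]
    print("tangential(anticw +)",round(float(-np.sin(az)*F[0]+np.cos(az)*F[1]),1))
    im=snap("side",n);cv2.imwrite(f"pics/{n}z.png",cv2.resize(im[180:225,300:360,::-1],None,fx=8,fy=8,interpolation=cv2.INTER_CUBIC))
    p='pics/b0.png'
    import os
    if os.path.exists(p) and n!='b0':
        a=cv2.imread(p)[195:225,315:345].astype(float)-cv2.imread(f"pics/{n}.png")[195:225,315:345].astype(float);print("diff",np.abs(a).mean().round(2))
E
python3 -c "
from h import *
bolt('b0')"
```

```text
clock: 22.1
tool_pos: [0.5665, 0.0612, 0.1285]
tcp_rot: [3.142, -0.002, 3.14]
contact_force: [-7.4, 0.5, 3.5]
finger_gap: 0.191
t 22.1 r 0.0421 az -21.2 theta 28.8 F [-7.4  0.5  3.5] T [0.13 1.13 0.04] [0.5665 0.0612 0.1285] 0.19125666604943276
tangential(anticw +) -2.2
```

View pics/b0z.png

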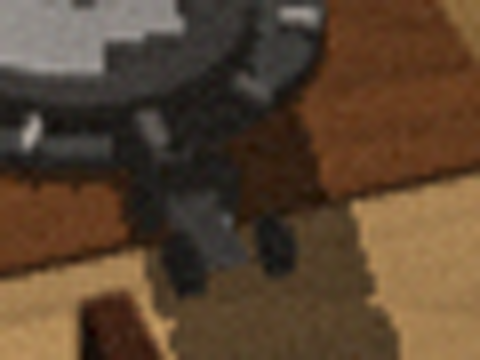

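```bash
cat >> h.py <<'E'
_b=bolt
def bolt(n):
    _b(n);im=cv2.imread(f"pics/{n}.png").astype(int);q=im[208:212,326:330];print("B-ratio tip",(q[...,0].mean()/q[...,2].mean()).round(2))
E
python3 -m creep '[[0.23,-0.21,0,0,0,0],[0.13,-0.20,0,0,0,0],[0,0,0,0,0,0]]';python3 -c "
from h import *
im=cv2.imread('pics/b0.png').astype(int)[208:212,326:330];print((im[...,0].mean()/im[...,2].mean()).round(2))
bolt('b1')"
```

```text
clock: 22.52
tool_pos: [0.5643, 0.0568, 0.1286]
tcp_rot: [-3.14, 0.001, 3.141]
contact_force: [2.2, -3.6, -3.5]
finger_gap: 0.191
0.88
t 22.52 r 0.0418 az -27.9 theta 35.5 F [ 2.2 -3.6 -3.5] T [-0.36 -0.43  0.03] [0.5643 0.0568 0.1286] 0.191209095218187
tangential(anticw +) -2.1
diff 5.32
B-ratio tip 0.88
```

```bash
python3 -m creep '[[0.15,-0.25,0,0,0,0],[0,0,0,0,0,0]]';python3 -c "
from h import *
bolt('b2')"
python3 -m creep '[[0.16,-0.24,0,0,0,0],[0,0,0,0,0,0]]';python3 -c "
from h import *
bolt('b3')"
```

```text
clock: 22.82
tool_pos: [0.5628, 0.0545, 0.1287]
tcp_rot: [-3.141, 0.001, 3.141]
contact_force: [3.6, -3.5, -4.9]
finger_gap: 0.187
t 22.82 r 0.0417 az -31.6 theta 39.2 F [ 3.6 -3.5 -4.9] T [-0.56 -0.78  0.08] [0.5628 0.0545 0.1287] 0.18703018102493468
tangential(anticw +) -1.1
diff 6.45
B-ratio tip 0.87
clock: 23.12
tool_pos: [0.5613, 0.0521, 0.1287]
tcp_rot: [-3.141, 0.002, 3.141]
contact_force: [4.8, -3.1, -5.5]
finger_gap: 0.187
t 23.12 r 0.0418 az -35.5 theta 43.0 F [ 4.8 -3.1 -5.5] T [-0.49 -0.72 -0.02] [0.5613 0.0521 0.1287] 0.18657950870462645
tangential(anticw +) 0.2
diff 7.84
B-ratio tip 0.88
```

```bash
python3 -m creep '[[0.15,-0.26,0,0,0,0],[0,0,0,0,0,0]]';python3 -c "
from h import *
bolt('b4')"
python3 -m creep '[[0.19,-0.22,0,0,0,0],[0,0,0,0,0,0]]';python3 -c "
from h import *
bolt('b5')"
python3 -m creep '[[0.21,-0.21,0,0,0,0],[0,0,0,0,0,0]]';python3 -c "
from h import *
bolt('b6')"
```

```text
clock: 23.42
tool_pos: [0.5594, 0.0497, 0.1286]
tcp_rot: [-3.141, 0.001, 3.141]
contact_force: [4.2, -3.5, -5.2]
finger_gap: 0.191
t 23.43 r 0.0418 az -39.8 theta 47.4 F [ 4.2 -3.5 -5.2] T [-0.53 -0.65  0.04] [0.5594 0.0497 0.1286] 0.19102639241827485
tangential(anticw +) 0.0
diff 9.22
B-ratio tip 0.88
clock: 23.72
tool_pos: [0.5574, 0.0474, 0.1287]
tcp_rot: [-3.141, 0.001, 3.141]
contact_force: [3.7, -3.4, -4.1]
finger_gap: 0.188
t 23.73 r 0.0418 az -44.0 theta 51.5 F [ 3.7 -3.4 -4.1] T [-0.71 -0.63 -0.02] [0.5574 0.0474 0.1287] 0.18764724411696732
tangential(anticw +) 0.2
diff 10.53
B-ratio tip 0.88
clock: 24.02
tool_pos: [0.5552, 0.0453, 0.1286]
tcp_rot: [-3.141, 0.0, 3.141]
contact_force: [3.2, -4.2, -5.0]
finger_gap: 0.191
t 24.02 r 0.0418 az -48.1 theta 55.6 F [ 3.2 -4.2 -5. ] T [-0.71 -0.63 -0.01] [0.5552 0.0453 0.1286] 0.19058565337582545
tangential(anticw +) -0.4
diff 11.85
B-ratio tip 0.89
```

```bash
python3 -c "
import cv2,numpy as np
cv2.imwrite('pics/m1.png',np.hstack([cv2.imread('pics/b1z.png')[::2,::2],cv2.imread('pics/b6z.png')[::2,::2]]))"
```

```text
(no output)
```

View pics/m1.png

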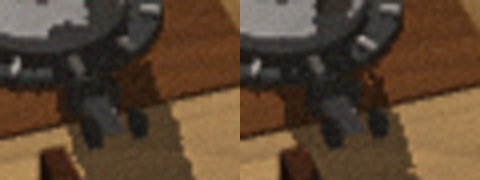

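```bash
python3 -m creep '[[0.20,-0.21,0,0,0,0],[0,0,0,0,0,0]]';python3 -c "
from h import *
bolt('b7')"
python3 -m creep '[[0.24,-0.17,0,0,0,0],[0,0,0,0,0,0]]';python3 -c "
from h import *
bolt('b8')"
python3 -m creep '[[0.25,-0.16,0,0,0,0],[0,0,0,0,0,0]]';python3 -c "
from h import *
bolt('b9')"
```

```text
clock: 24.32
tool_pos: [0.5528, 0.0433, 0.1286]
tcp_rot: [-3.141, -0.0, 3.141]
contact_force: [1.7, -3.5, -4.5]
finger_gap: 0.192
t 24.32 r 0.0418 az -52.4 theta 59.9 F [ 1.7 -3.5 -4.5] T [-0.73 -0.47  0.01] [0.5528 0.0433 0.1286] 0.1917318210109543
tangential(anticw +) -0.8
diff 13.46
B-ratio tip 0.87
clock: 24.62
tool_pos: [0.5504, 0.0416, 0.1286]
tcp_rot: [-3.141, -0.0, 3.141]
contact_force: [1.6, -5.5, -2.8]
finger_gap: 0.189
t 24.62 r 0.0418 az -56.4 theta 64.0 F [ 1.6 -5.5 -2.8] T [-0.91 -0.4  -0.04] [0.5504 0.0416 0.1286] 0.18890726768102037
tangential(anticw +) -1.7
diff 15.15
B-ratio tip 0.88
clock: 24.92
tool_pos: [0.5479, 0.04, 0.1286]
tcp_rot: [-3.141, -0.0, 3.141]
contact_force: [2.1, -5.1, -3.7]
finger_gap: 0.192
t 24.93 r 0.0418 az -60.5 theta 68.1 F [ 2.1 -5.1 -3.7] T [-0.87 -0.38 -0.01] [0.5479 0.04   0.1286] 0.19221435103564774
tangential(anticw +) -0.7
diff 16.47
B-ratio tip 0.88
```

```bash
python3 -m creep '[[0.25,-0.16,0,0,0,0],[0,0,0,0,0,0]]';python3 -c "
from h import *
bolt('b10')"
python3 -m creep '[[0.27,-0.13,0,0,0,0],[0,0,0,0,0,0]]';python3 -c "
from h import *
bolt('b11')"
python3 -m creep '[[0.28,-0.10,0,0,0,0],[0,0,0,0,0,0]]';python3 -c "
from h import *
bolt('b12')"
```

```text
clock: 25.22
tool_pos: [0.5452, 0.0386, 0.1286]
tcp_rot: [-3.141, -0.001, 3.141]
contact_force: [1.5, -4.2, -3.4]
finger_gap: 0.186
t 25.23 r 0.0418 az -64.6 theta 72.1 F [ 1.5 -4.2 -3.4] T [-0.71 -0.41  0.01] [0.5452 0.0386 0.1286] 0.18585097178519053
tangential(anticw +) -0.5
diff 17.78
B-ratio tip 0.87
clock: 25.52
tool_pos: [0.542, 0.0372, 0.1286]
tcp_rot: [-3.141, -0.002, 3.141]
contact_force: [-0.6, -5.1, 0.1]
finger_gap: 0.19
t 25.52 r 0.0418 az -69.4 theta 76.9 F [-0.6 -5.1  0.1] T [-0.91  0.15 -0.01] [0.542  0.0372 0.1286] 0.1900921275094328
tangential(anticw +) -2.3
diff 18.61
B-ratio tip 0.87
clock: 25.82
tool_pos: [0.5399, 0.0365, 0.1286]
tcp_rot: [-3.142, -0.0, 3.141]
contact_force: [1.6, -3.2, -2.4]
finger_gap: 0.192
t 25.82 r 0.0418 az -72.5 theta 80.1 F [ 1.6 -3.2 -2.4] T [-0.71 -0.25 -0.  ] [0.5399 0.0365 0.1286] 0.1915185924934416
tangential(anticw +) 0.6
diff 19.41
B-ratio tip 0.88
```

```bash
python3 -m creep '[[0.28,-0.09,0,0,0,0],[0,0,0,0,0,0]]';python3 -c "
from h import *
bolt('b13')"
python3 -m creep '[[0.29,-0.07,0,0,0,0],[0,0,0,0,0,0]]';python3 -c "
from h import *
bolt('b14')"
python3 -m creep '[[0.29,-0.04,0,0,0,0],[0,0,0,0,0,0]]';python3 -c "
from h import *
bolt('b15')
import cv2,numpy as np
cv2.imwrite('pics/m2.png',np.hstack([cv2.imread('pics/b6z.png')[::2,::2],cv2.imread('pics/b15z.png')[::2,::2]]))"
```

```text
clock: 26.12
tool_pos: [0.5372, 0.0357, 0.1286]
tcp_rot: [3.141, -0.0, 3.141]
contact_force: [0.9, -3.1, -2.5]
finger_gap: 0.189
t 26.12 r 0.0419 az -76.3 theta 83.9 F [ 0.9 -3.1 -2.5] T [-0.67 -0.27 -0.03] [0.5372 0.0357 0.1286] 0.18854895340630348
tangential(anticw +) 0.1
diff 20.65
B-ratio tip 0.9
clock: 26.42
tool_pos: [0.5337, 0.0349, 0.1286]
tcp_rot: [-3.142, -0.001, 3.141]
contact_force: [-0.9, -2.7, 0.2]
finger_gap: 0.189
t 26.43 r 0.0419 az -81.3 theta 88.8 F [-0.9 -2.7  0.2] T [-0.46  0.1  -0.  ] [0.5337 0.0349 0.1286] 0.18889687088309995
tangential(anticw +) -1.3
diff 21.78
B-ratio tip 0.85
clock: 26.72
tool_pos: [0.5309, 0.0346, 0.1286]
tcp_rot: [3.142, -0.001, 3.141]
contact_force: [-0.7, -1.1, -0.7]
finger_gap: 0.189
t 26.73 r 0.0419 az -85.0 theta 92.6 F [-0.7 -1.1 -0.7] T [-0.26  0.13  0.01] [0.5309 0.0346 0.1286] 0.18910560026717085
tangential(anticw +) -0.8
diff 23.81
B-ratio tip 0.89
```

View pics/m2.png

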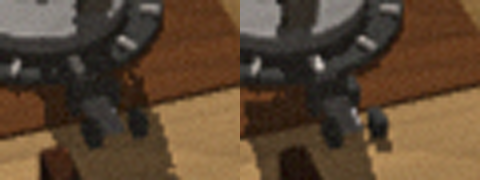

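```bash
python3 -m creep '[[0.29,-0.02,0,0,0,0],[0,0,0,0,0,0]]';python3 -c "
from h import *
bolt('b16')"
python3 -m creep '[[0.29,0.0,0,0,0,0],[0,0,0,0,0,0]]';python3 -c "
from h import *
bolt('b17')"
python3 -m creep '[[0.29,0.03,0,0,0,0],[0,0,0,0,0,0]]';python3 -c "
from h import *
bolt('b18')"
```

```text
clock: 27.02
tool_pos: [0.5274, 0.0344, 0.1285]
tcp_rot: [3.142, -0.002, 3.141]
contact_force: [-3.8, -0.7, 2.0]
finger_gap: 0.186
t 27.02 r 0.042 az -89.8 theta 97.4 F [-3.8 -0.7  2. ] T [-0.08  0.63  0.03] [0.5274 0.0344 0.1285] 0.1861281719463757
tangential(anticw +) -3.8
diff 26.02
B-ratio tip 0.9
clock: 27.32
tool_pos: [0.5255, 0.0344, 0.1285]
tcp_rot: [3.142, -0.0, 3.141]
contact_force: [-2.1, -0.4, 0.7]
finger_gap: 0.186
t 27.32 r 0.042 az -92.4 theta 100.0 F [-2.1 -0.4  0.7] T [-0.15  0.32  0.05] [0.5255 0.0344 0.1285] 0.1863231974846598
tangential(anticw +) -2.1
diff 27.86
B-ratio tip 0.75
clock: 27.62
tool_pos: [0.5228, 0.0347, 0.1286]
tcp_rot: [-3.142, 0.0, 3.141]
contact_force: [0.4, -2.0, -1.4]
finger_gap: 0.187
t 27.62 r 0.042 az -96.1 theta 103.7 F [ 0.4 -2.  -1.4] T [-0.13  0.02 -0.04] [0.5228 0.0347 0.1286] 0.1869409933184339
tangential(anticw +) 0.6
diff 29.18
B-ratio tip 0.75
```

View pics/b18z.png

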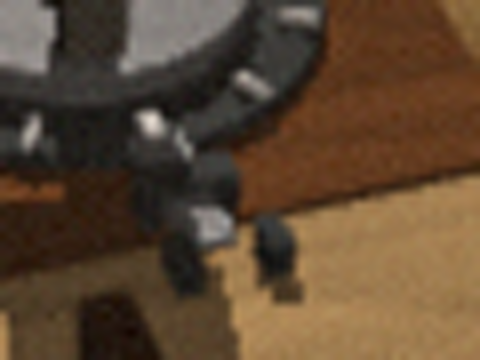

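The bolt has sprung back: its bright tip now ends at (230,235) in the zoom, where it reached (240,262) before. The stop must be within 10 degrees, so I feel for it with 1.5-degree steps.

```bash
python3 -m creep '[[0.11,0.01,0,0,0,0],[0,0,0,0,0,0]]';python3 -c "
from h import *
st()"
python3 -m creep '[[0.11,0.02,0,0,0,0],[0,0,0,0,0,0]]';python3 -c "
from h import *
st()"
```

```text
clock: 27.92
tool_pos: [0.5218, 0.0348, 0.1286]
tcp_rot: [3.142, 0.0, 3.141]
contact_force: [0.6, -1.2, -1.9]
finger_gap: 0.188
t 27.93 r 0.042 az -97.6 theta 105.2 F [ 0.6 -1.2 -1.9] T [-0.2  -0.1  -0.01] [0.5218 0.0348 0.1286] 0.18849340117229868
clock: 28.18
tool_pos: [0.5205, 0.035, 0.1286]
tcp_rot: [-3.142, -0.0, 3.141]
contact_force: [0.6, -1.0, -2.3]
finger_gap: 0.188
t 28.18 r 0.042 az -99.4 theta 106.9 F [ 0.6 -1.  -2.3] T [-0.28 -0.01  0.02] [0.5205 0.035  0.1286] 0.18836946536759333
```

```bash
python3 -m creep '[[0.09,0.01,0,0,0,0],[0,0,0,0,0,0]]';python3 -c "
from h import *
st()"
python3 -m creep '[[0.09,0.02,0,0,0,0],[0,0,0,0,0,0]]';python3 -c "
from h import *
st()"
```

```text
clock: 28.42
tool_pos: [0.5196, 0.0351, 0.1286]
tcp_rot: [3.142, -0.0, 3.141]
contact_force: [0.4, -0.8, -1.9]
finger_gap: 0.187
t 28.43 r 0.042 az -100.6 theta 108.1 F [ 0.4 -0.8 -1.9] T [-0.2  -0.04  0.01] [0.5196 0.0351 0.1286] 0.18674068465588922
clock: 28.68
tool_pos: [0.5187, 0.0353, 0.1286]
tcp_rot: [3.142, -0.0, 3.141]
contact_force: [0.1, -1.9, -1.5]
finger_gap: 0.187
t 28.68 r 0.042 az -101.9 theta 109.4 F [ 0.1 -1.9 -1.5] T [-0.24 -0.09  0.02] [0.5187 0.0353 0.1286] 0.18698407795397992
```

```bash
python3 -m creep '[[0.07,0.01,0,0,0,0],[0,0,0,0,0,0]]';python3 -c "
from h import *
st()"
python3 -m creep '[[0.07,0.02,0,0,0,0],[0,0,0,0,0,0]]';python3 -c "
from h import *
bolt('b19')"
```

```text
clock: 28.92
tool_pos: [0.518, 0.0354, 0.1286]
tcp_rot: [3.142, -0.0, 3.141]
contact_force: [-0.4, -1.6, -2.7]
finger_gap: 0.187
t 28.93 r 0.042 az -102.8 theta 110.3 F [-0.4 -1.6 -2.7] T [-0.17 -0.05  0.02] [0.518  0.0354 0.1286] 0.18747589074894144
clock: 29.18
tool_pos: [0.5175, 0.0356, 0.1286]
tcp_rot: [-3.142, 0.0, 3.141]
contact_force: [1.3, -2.0, -3.3]
finger_gap: 0.189
t 29.18 r 0.042 az -103.5 theta 111.0 F [ 1.3 -2.  -3.3] T [-0.26 -0.26  0.  ] [0.5175 0.0356 0.1286] 0.18894342356464475
tangential(anticw +) 1.7
diff 32.6
B-ratio tip 0.76
```

```bash
python3 -m creep '[[0.06,0.02,0,0,0,0],[0,0,0,0,0,0]]';python3 -c "
from h import *
st()"

```

```text
clock: 29.48
tool_pos: [0.5171, 0.0357, 0.1286]
tcp_rot: [-3.141, 0.001, 3.141]
contact_force: [3.6, -2.3, -4.4]
finger_gap: 0.188
t 29.48 r 0.042 az -104.1 theta 111.6 F [ 3.6 -2.3 -4.4] T [-0.44 -0.53 -0.02] [0.5171 0.0357 0.1286] 0.18810098469367623
```

```bash
python3 -m creep '[[0.07,0.02,0,0,0,0],[0,0,0,0,0,0]]';python3 -c "
from h import *
st()"

```

```text
clock: 29.72
tool_pos: [0.5167, 0.0358, 0.1286]
tcp_rot: [-3.141, 0.001, 3.141]
contact_force: [3.6, -2.9, -5.4]
finger_gap: 0.188
t 29.73 r 0.0419 az -104.7 theta 112.3 F [ 3.6 -2.9 -5.4] T [-0.6  -0.81 -0.01] [0.5167 0.0358 0.1286] 0.18817305233802412
```

```bash
python3 -m creep '[[0,0,0,0,0,0],[0,0,0,0,0,0],[0,0,0,0,0,0],[0,0,0,0,0,0]]' 4; python3 -m creep '[[0,0,-1,0,0,0],[0,0,-1.5,0,0,0],[0,0,-2,0,0,0],[0,0,-2,0,0,0],[0,0,-1,0,0,0],[0,0,0,0,0,0]]'; python3 -c "
from h import *
st();bolt('b20')"
```

```text
clock: 30.22
tool_pos: [0.516, 0.0361, 0.1286]
tcp_rot: [3.142, -0.0, 3.141]
contact_force: [-0.5, -0.2, -0.8]
finger_gap: 0.436
clock: 30.98
tool_pos: [0.5166, 0.036, 0.2046]
tcp_rot: [3.141, 0.002, 3.141]
contact_force: [0.3, -0.9, 0.4]
finger_gap: 0.433
t 30.98 r 0.0418 az -104.8 theta 112.3 F [ 0.3 -0.9  0.4] T [ 0.05  0.03 -0.04] [0.5166 0.036  0.2046] 0.43279583662901805
t 30.98 r 0.0418 az -104.8 theta 112.3 F [ 0.3 -0.9  0.4] T [ 0.05  0.03 -0.04] [0.5166 0.036  0.2046] 0.43279583662901805
tangential(anticw +) 0.5
diff 34.71
B-ratio tip 0.76
```

View pics/b20.png

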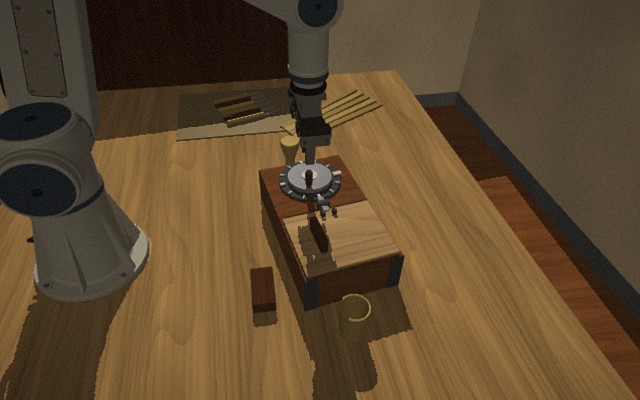

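```bash
python3 -m creep '[[0,0,0,0,0,-0.132],[0.8,-1.9,0,0,0,0],[1.4,-3.2,0,0,0,0],[1.4,-3.2,0,0,0,0],[1.4,-3.2,0,0,0,0],[1.4,-3.2,0,0,0,0],[1,-2.2,0,0,0,0],[0,0,0,0,0,0],[0,0,0,0,0,0]]' 0; python3 -m creep '[[0,0,1.5,0,0,0],[0,0,2,0,0,0],[0,0,2,0,0,0],[0,0,1.5,0,0,0],[0,0,1,0,0,0],[0,0,0.4,0,0,0],[0,0,0,0,0,0],[0,0,0,0,0,0]]'; python3 -c "
from h import *
st();snap('side','side5');snap('top','top5')"
```

```text
clock: 32.15
tool_pos: [0.4647, -0.1407, 0.2031]
tcp_rot: [3.141, -0.001, -3.011]
contact_force: [0.1, 0.1, 0.7]
finger_gap: 0.006
clock: 33.15
tool_pos: [0.4652, -0.1414, 0.1201]
tcp_rot: [-3.141, 0.001, -3.011]
contact_force: [-0.1, 0.1, 0.1]
finger_gap: 0.006
t 33.15 r 0.2265 az -105.9 theta 113.5 F [-0.1  0.1  0.1] T [ 0.05  0.05 -0.03] [ 0.4652 -0.1414  0.1201] 0.005762963707975905
```

View pics/side5.png

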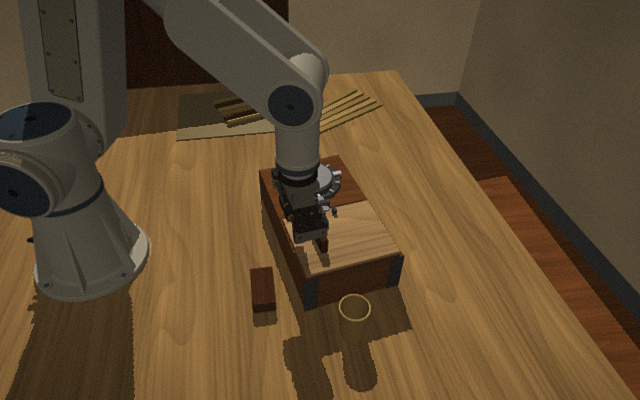

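```bash
python3 -m creep '[[-0.8,0,0,0,0,0],[-0.8,0,0,0,0,0],[-0.5,0,0,0,0,0],[-0.3,0,0,0,0,0],[-0.2,0,0,0,0,0],[0,0,0,0,0,0]]'; python3 -m creep '[[-0.3,0,0,0,0,0],[-0.2,0,0,0,0,0],[0,0,0,0,0,0]]';python3 -m creep '[[-0.3,0,0,0,0,0],[-0.3,0,0,0,0,0],[0,0,0,0,0,0]]'
```

```text
clock: 34.0
tool_pos: [0.4906, -0.1378, 0.1195]
tcp_rot: [3.142, -0.0, -3.01]
contact_force: [-0.6, -0.2, 0.8]
finger_gap: 0.006
clock: 34.38
tool_pos: [0.4954, -0.1371, 0.1195]
tcp_rot: [3.141, -0.0, -3.01]
contact_force: [-3.2, 0.5, 0.6]
finger_gap: 0.005
clock: 34.75
tool_pos: [0.5019, -0.1363, 0.1195]
tcp_rot: [-3.142, 0.0, -3.01]
contact_force: [-1.4, 1.7, -0.8]
finger_gap: 0.005
```

```bash
python3 -m creep '[[-0.4,0,0,0,0,0],[-0.7,0,0,0,0,0],[-0.8,0,0,0,0,0],[-0.8,0,0,0,0,0],[-0.8,0,0,0,0,0],[-0.8,0,0,0,0,0],[-0.8,0,0,0,0,0],[-0.8,0,0,0,0,0],[-0.8,0,0,0,0,0],[-0.8,0,0,0,0,0],[-0.8,0,0,0,0,0],[-0.7,0,0,0,0,0],[-0.5,0,0,0,0,0],[-0.3,0,0,0,0,0],[0,0,0,0,0,0]]'; python3 -c "
from h import *
st();snap('side','side6')"
```

```text
clock: 36.62
tool_pos: [0.5994, -0.1238, 0.1197]
tcp_rot: [-3.141, 0.001, -3.01]
contact_force: [-0.3, -0.1, 1.0]
finger_gap: 0.007
t 36.62 r 0.2128 az -70.2 theta 77.8 F [-0.3 -0.1  1. ] T [ 0.08  0.09 -0.01] [ 0.5994 -0.1238  0.1197] 0.006540020492427273
```

View pics/side6.png

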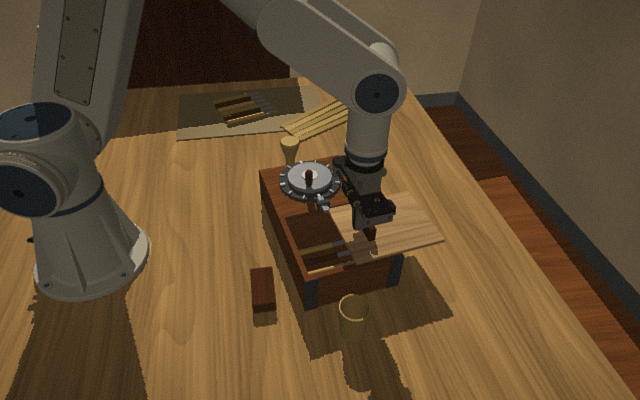

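```bash
python3 -m creep '[[-0.3,0,0,0,0,0],[-0.2,0,0,0,0,0],[0,0,0,0,0,0]]'; python3 -m creep '[[-0.2,0,0,0,0,0],[-0.1,0,0,0,0,0],[0,0,0,0,0,0]]';python3 -m creep '[[-0.1,0,0,0,0,0],[-0.1,0,0,0,0,0],[0,0,0,0,0,0]]'
```

```text
clock: 37.05
tool_pos: [0.6041, -0.1231, 0.1198]
tcp_rot: [-3.141, 0.001, -3.01]
contact_force: [-1.0, -0.3, 0.6]
finger_gap: 0.005
clock: 37.42
tool_pos: [0.6068, -0.1226, 0.1196]
tcp_rot: [-3.141, 0.0, -3.01]
contact_force: [-0.7, -1.1, 0.6]
finger_gap: 0.003
clock: 37.8
tool_pos: [0.6087, -0.1223, 0.1195]
tcp_rot: [3.142, 0.0, -3.01]
contact_force: [-1.1, -0.8, 0.6]
finger_gap: 0.009
```

```bash
python3 -m creep '[[-0.1,0,0,0,0,0],[-0.1,0,0,0,0,0],[0,0,0,0,0,0]]';python3 -m creep '[[-0.1,0,0,0,0,0],[-0.1,0,0,0,0,0],[0,0,0,0,0,0]]';python3 -c "
from h import *
st();snap('side','side7');lm('lid_bar','side')"
```

```text
clock: 38.17
tool_pos: [0.6102, -0.122, 0.1195]
tcp_rot: [3.141, -0.001, -3.01]
contact_force: [-4.2, -2.1, 2.7]
finger_gap: 0.004
clock: 38.55
tool_pos: [0.6103, -0.122, 0.1195]
tcp_rot: [3.141, -0.004, -3.01]
contact_force: [-11.5, -3.8, 8.5]
finger_gap: 0.005
t 38.55 r 0.2151 az -67.3 theta 74.9 F [-11.5  -3.8   8.5] T [-0.49  1.96  0.01] [ 0.6103 -0.122   0.1195] 0.00478394726767359
lid_bar side 0.77 [ 0.6276 -0.1209  0.1212]
```

The end stop is reached: the TCP stopped and the force rose to 12 N. Next I back off and rise.

```bash
python3 -m creep '[[0.5,0,0,0,0,0],[0.8,0,0,0,0,0],[0.8,0,0,0,0,0],[0,0,-1.5,0,0,0],[0,0,-2,0,0,0],[0,0,-2.5,0,0,0],[0,0,-2.5,0,0,0],[0,0,-1.5,0,0,0],[2,0,0,0,0,0],[3,0,0,0,0,0],[3,0,0,0,0,0],[3,0,0,0,0,0],[3,0,0,0,0,0],[2,0,0,0,0,0],[0,0,0,0,0,0],[0,0,0,0,0,0]]';python3 -c "
from h import *
st();snap('side','side8');snap('top','top8')
for c in('side','top'):
  for l in('lid_bar','bamboo_cup','whisk','bamboo_block'):lm(l,c)"
```

```text
clock: 40.65
tool_pos: [0.4342, -0.1456, 0.2199]
tcp_rot: [-3.141, 0.001, -3.01]
contact_force: [0.1, 0.4, 0.4]
finger_gap: 0.001
t 40.65 r 0.2407 az -112.8 theta 120.3 F [0.1 0.4 0.4] T [ 0.01 -0.03  0.02] [ 0.4342 -0.1456  0.2199] 0.00132184319875633
lid_bar side 0.96 [ 0.6266 -0.1191  0.1236]
bamboo_cup side 0.64 [ 0.5496 -0.2974  0.0017]
bamboo_block side 0.73 [ 0.376  -0.1719 -0.0072]
lid_bar top 0.78 [ 0.6252 -0.1229  0.1219]
bamboo_cup top 0.94 [ 0.5492 -0.3022 -0.0014]
bamboo_cup top 0.2 [0.5292 0.0717 0.1187]
whisk top 0.82 [0.5031 0.2486 0.0013]
bamboo_block top 0.66 [ 0.3828 -0.1764  0.0026]
```

View pics/side8.png

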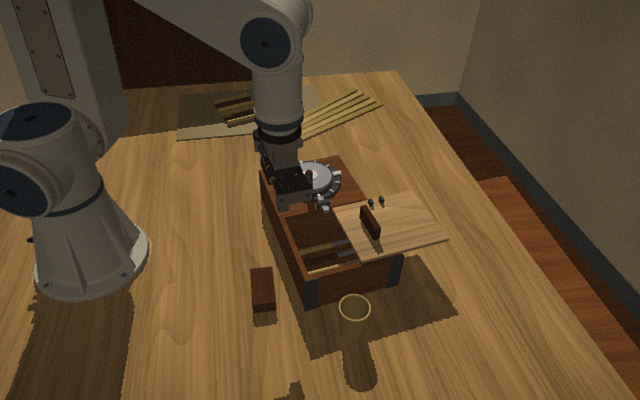

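The lid is fully open with its bar at (370,222) and the knives showing. The cup and block stand where they were, and the gripper is clear.

```bash
python3 -c "
from rig import bot
print(bot.close_job(),bot.observe()['clock'])"
```

```text
the job is handed in; nothing more can be done
the job is handed in; nothing more can be done
```

The chest is unlocked, the lid is open to its end stop, and I handed the job in at about 41 s. No verdict was reported.

**Dialling:** I gripped the crank knob and carried it clockwise past four o'clock, stopping on it the second time at 120.5°. Then I went anticlockwise past ten o'clock and stopped on it the second time at −60.4° (10 o'clock is −60°).

**Bolt and stop:** On the last slow clockwise turn the bolt sprang back at about 97–100°, seen in the side picture. I went on gently to about 112° and let go. The turning force there was only about 4 N. It rose too little to be sure the dial was hard against its stop, so I did not push further.

**Lid:** I pushed the bar with closed fingers until the lid stopped, at about 12 N, then backed off and rose clear.

**Last checks:**
- The bar was at (0.626, −0.121), which is about 120 mm of lid travel.
- The wrist force was near zero.
- The cup, whisk and block were found within about 5 mm of where they started, which is about the accuracy of the networks. The side camera missed the whisk at the end, so its position comes from the top camera only.
- One disagreement along the way: a circle fitted to the knob's path put the dial axis 1.5 mm from my camera estimate. I used the fitted axis from the first stop on.

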